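# Spin-check the index disc and brake it on its mark

### The job

The bearing of the round index disc has just been cleaned: flick the disc with a fingertip, either way round, so that it spins freely and its upright pin runs past the index block at least twice. On a later pass brake the disc with a fingertip so that it stops in one go with the pin in front of the index block, within the block's width (do not let it stop elsewhere and push it round afterwards), and finish with the fingertip still touching and gently holding it there. Grasp and lift nothing, and leave the things round about where they are.

Things in the scene. Friction and masses are not known exactly. Their poses are not given: they have to be found in the camera images.
- index_stand: Fixed round grey base, 136 mm across, with a short column carrying the disc. Origin on the work surface, on the disc's vertical axis. Its -x axis points to the index block: a fixed dark steel block 36 mm wide (along the stand's y), 18 mm thick, 82 to 100 mm from the axis, its top level with the disc's top (z = 52 mm), a fine light line along the middle of its top.
- disc_centre (a point): Centre of the disc's flat top on the axis, 52 mm above the work surface. Disc: plain aluminium, 150 mm across, 10 mm thick, 0.25 kg, a low hub screw 34 mm across and 4 mm high in the middle, small dark dimples on a 60 mm radius.
- pin (a point): The mark: the only upright pin on the disc, dark rubber on a damped mount (gives up to 4 mm along its path), 12 mm across, standing 20 mm above the disc's top, 60 mm from the axis. This point is on the pin's centre line, half-way up (62 mm above the work surface). It goes round with the disc.
- home (a point): Fixed point in front of the index block, 60 mm from the axis, 62 mm above the work surface: where the point pin is when the pin stands at the middle of the block.
- index_disc (a joint): Angle of the disc in rad, counter-clockwise from above positive, no end stops, counting on over whole turns. At 0 and each multiple of 2 pi the pin is at the middle of the index block. Starts between 0.8 and 5.5; the pin has passed twice beyond 4 pi or below -2 pi. Free bearing: flicked to 3 rad/s it turns on for about 20 s; a finger in the pin's path, or pressed on the top, stops it at once.
- by_spring_tin: Bystander, to be left alone: round flat tin, 63 mm across, 20 mm high. Origin at the centre of its underside.
- by_loupe: Bystander, to be left alone: black eye loupe, 35 mm across, 29 mm high. Origin at the centre of its underside.
- by_oil_bottle_b: Bystander, to be left alone: small white bottle, 26 mm across, 40 mm high. Origin at the centre of its underside.
- by_coil_tester: Bystander, to be left alone: small grey box, 34x52x17 mm. Origin at the centre of its underside.
- by_tweezers_b: Bystander, to be left alone: steel tweezers, 112 mm long, lying. Origin at the centre of its underside.
- by_benzine_jar: Bystander, to be left alone: white glass jar with knobbed lid, 53 across, 50 mm high. Origin at the centre of its underside.

How it is judged:
By the outcome, as a careful person would: the job done as asked, in the order asked, and still so for the second after the job is handed in, while the arm keeps its last pose, push and grip.
It also fails if it takes over 56 s, if anything falls off the work surface, if the arm or the gripper's body presses on something with over 40 N, if the wrist force passes 120 N, or if a joint passes its speed limit or range.

### The arm

A 6-joint arm with a two-finger parallel gripper is mounted at the origin on a cart in front of the work surface, level with it; the furniture and walls round the work are solid. World frame = base frame: x ahead of the robot, y to its left, z up, the work surface at z = 0. Lengths are in m, angles in rad, forces in N, time in s.
With the tool pointing down it reaches from about 0.375 to 0.9 m from the base axis. Payload 3.1 kg.
Tool frame: the origin (TCP) lies midway between the tips of the shut fingers; the grasp point (between the pads) lies 19 mm behind it (manip.hold_point_z is the distance from the TCP to the grasp point, in m); x points along the fingers, y is the direction in which the jaws open and shut, and the axes are right-handed (so a half turn about x gives the same grasp; the last joint's range is limited). The gripper opens to 85 mm and grips with 20 to 120 N. Pads are 22 mm wide; open, the fingers measure 114 mm over their backs; the gripper's body (76 mm by 85 mm) begins 54 mm behind the grasp point. The pads swing forward as they close: fully open they stand 13 mm farther back than shut.
Start: joints at [1.081, 0.527, 1.433, -0, 1.181, -0.178], TCP at [0.192, 0.595, 0.198] pointing down, gripper open.
Joint ranges: [-3.08, 3.08], [-0.75, 2.2], [0.22, 2.44], [-1.43, 4.57], [0, 2.65], [-2.85, 2.85]. Speed limits (rad/s): [2.79, 2.79, 3.14, 3.14, 3.14, 3.14].

### API

Orientations are given as a unit quaternion [x, y, z, w].
In Python, from station import manip, snapshot gives the robot as it stands.
- The arm moves only by the tool play_rows, never from a script. Its argument "series" is a list of rows, each a list of 4 numbers: the shift along the tool's x, y, z in m, then the turn about the tool's x in degrees. In form: [[tx, ty, tz, spin], ...]. A call has 1 to 20 rows; each row is the pose to reach, as a shift and turn from the pose measured when the call began, along the tool's axes at that moment; what a row does not reach only later rows make up. A row lasts 1/10 s, in which the tool goes at most 50 mm and 8.59 degrees, less where a joint would pass 70% of its speed; a pose out of reach is approached as far as the arm can. A call with a gripper value outside its range is refused whole. "claw" is the opening in per cent of the stroke, from 0 (shut) to 100 (fully open), set as the call begins (left out, the last holds). The fingers move at their own pace and stop on an object; "force" is the grip in N (left out, the last holds). Time passes only in rows, so rows that repeat a pose let the fingers close. It gives the time, the measured TCP pose, the force and the opening at its end, in the units of the state.
- manip.sense(): the state, without advancing time (a new reading comes with each control period).
- snapshot(name): name is "side" or "top"; returns a dict with "image" (400x640x3 uint8, blue, green, red), "depth" (400x640 float32, m along the optical axis (not along the pixel's ray), 0 where there is no reading), "fov_y" (degrees; the focal length in pixels is half the picture's height over the tangent of half this angle, whatever the lens; pixels are square), "cx", "cy" (the principal point, pixels), "dist" ([k1, k2, p1, p2, k3] as OpenCV has them; the pictures are not rectified), "R" (3x3) and "t" (3): a world point X has camera coordinates R X + t. Camera axes: x right, y down, z forward; pixel columns grow to the right and rows downward; lengths in m; the calibration is good to about 2 mm. A picture is of the moment at which its call begins.
- manip.sign_off(): hands the job in, once; it reports no verdict.
The state is a dict: "t": time; "q": joint angles; "qd": joint speeds; "tau": joint torques, N m; "tcp_pos": TCP position; "tool_rot": TCP orientation; "force": force on the tool from outside, world axes, zero at the start; "ft_torque": the same for the moment, N m; "finger_gap": opening from 0.0 (shut) to 1.0 (fully open).
Only numpy, scipy, OpenCV 4.12 (cv2) and the standard library are available. Lean on these libraries where they do the work, as an engineer would, in place of code of your own. Each camera call takes 0.05 s, during which the arm holds its last target.

## Working session

There is one attempt and no reset: what is moved stays moved. The work goes in short steps, Python scripts to look and compute and a tool call to move; the robot and the scene stay as the last step left them, time stands still between calls to the robot, and variables do not carry over. Pictures are saved under pics/ and viewed, and the job is handed in when it is done.

Besides the shell and the picture viewer there is one more tool, called after "Request:" as name(argument=value, ...), one argument or row to a line, values as JSON. play_rows: Moves the arm, as the interface text tells. Its arguments: {"type":"object","properties":{"series":{"type":"array","items":{"type":"array","items":{"type":"number"}}},"claw":{"type":"number"},"force":{"type":"number"}},"required":["series"]}

```bash
ls; mkdir -p pics; python3 - <<'E'
from station import manip, snapshot
import cv2
print({k:(v if not hasattr(v,'round') else v) for k,v in manip.sense().items()})
for n in ("top","side"):
    s=snapshot(n); cv2.imwrite(f"pics/{n}0.png",s["image"])
    print(n,s["fov_y"],s["cx"],s["cy"],s["dist"],s["R"],s["t"])
E
```

```text
pics
{'t': 0.0, 'q': array([ 1.08049563e+00,  5.28464558e-01,  1.43391125e+00, -2.81158930e-05,
        1.18143344e+00, -1.78510145e-01]), 'qd': array([-7.94058363e-04, -7.33350736e-04,  8.52405770e-04, -1.19590554e-04,
       -7.76138406e-05, -2.17806063e-03]), 'tau': array([ 6.82907539e-04, -4.42349267e+01, -1.78023988e+01, -2.86963732e-04,
        8.45865608e-03,  2.40721683e-06]), 'tcp_pos': array([0.19132774, 0.59414804, 0.19653187]), 'tool_rot': array([ 0.10904154,  0.69878033, -0.11052812,  0.69828327]), 'force': array([-0.25383347, -0.34588843,  0.42570487]), 'ft_torque': array([-0.05759561,  0.0026721 , -0.00243273]), 'finger_gap': 1.002840582892712}
top 51.452554901181685 322.8218420262814 203.48269778275045 [0.03487073 0.         0.         0.         0.        ] [[ 0.02285791 -0.99966649 -0.01201766]
 [-0.98651064 -0.02060483 -0.16239521]
 [ 0.16209343  0.01556756 -0.98665261]] [0.12066191 0.51668633 0.83520768]
side 54.6495407998235 319.97728095250574 193.85091131264593 [-0.07760919  0.          0.          0.          0.        ] [[ 0.9181273  -0.39566436 -0.0221804 ]
 [-0.25954243 -0.55807759 -0.78815426]
 [ 0.29946617  0.7293827  -0.61507796]] [-0.43326481  0.24870786  0.79790256]
```

View pics/top0.png

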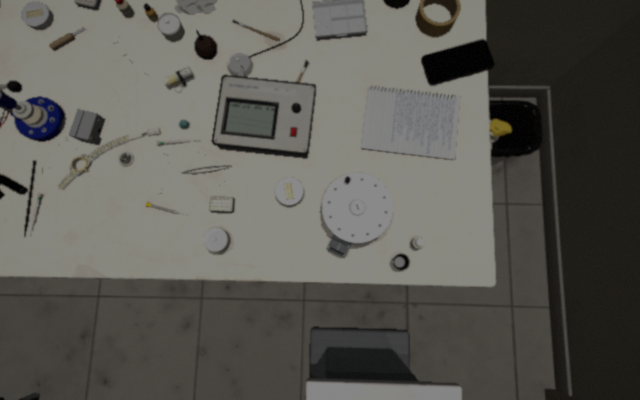

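View pics/side0.png

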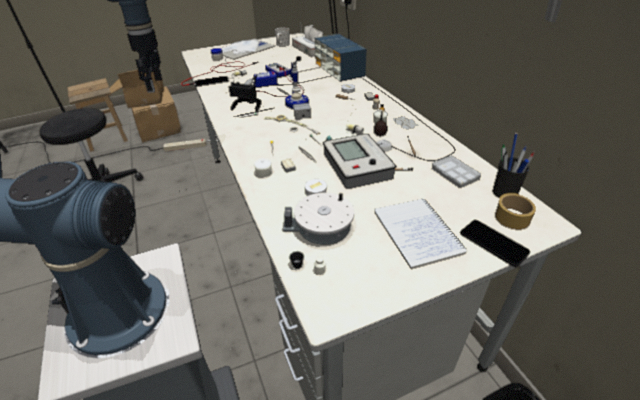

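```bash
cat > h.py <<'E'
import numpy as np, cv2
from station import manip, snapshot
def cam(s):
    f=200/np.tan(np.radians(s["fov_y"]/2)); return np.array([[f,0,s["cx"]],[0,f,s["cy"]],[0,0,1.]]), np.array(s["dist"],float)
def toz(s,u,v,z):
    K,d=cam(s); p=cv2.undistortPoints(np.array([[[u,v]]],float),K,d)[0,0]
    R=np.array(s["R"]);t=np.array(s["t"]); C=-R.T@t; r=R.T@np.array([p[0],p[1],1])
    return C+r*(z-C[2])/r[2]
def proj(s,X):
    K,d=cam(s); r,_=cv2.Rodrigues(np.array(s["R"])); return cv2.projectPoints(np.array(X,float).reshape(-1,1,3),r,np.array(s["t"]),K,d)[0][:,0]
E
python3 - <<'E'
from h import *
for n,(x0,y0,w,h) in {"top":(270,160,160,120),"side":(260,170,120,110)}.items():
    s=snapshot(n); np.save(f"pics/{n}.npy",s,allow_pickle=True)
    k=5; c=s["image"][y0:y0+h,x0:x0+w]; c=cv2.resize(c,None,fx=k,fy=k,interpolation=cv2.INTER_CUBIC)
    cv2.imwrite(f"pics/{n}c.png",c)
E
```

```text
(no output)
```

View pics/topc.png

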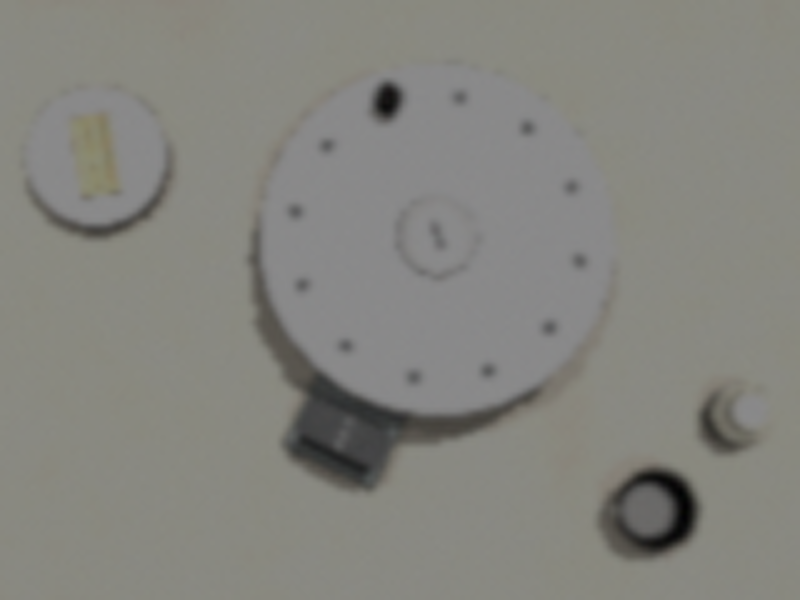

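View pics/sidec.png

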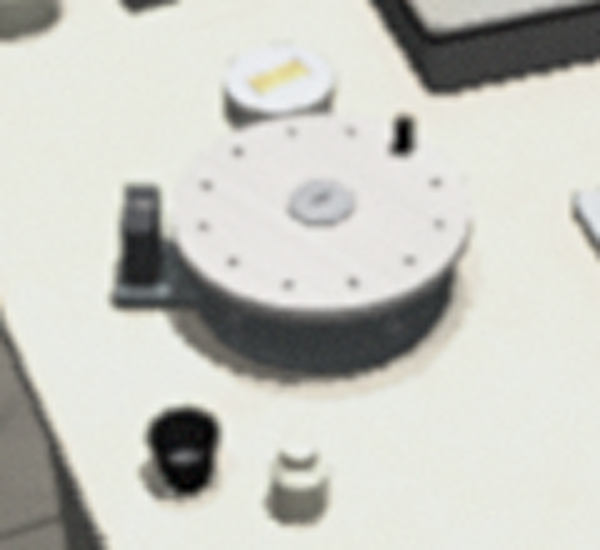

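```bash
python3 - <<'E'
from h import *
T=np.load("pics/top.npy",allow_pickle=True).item(); S=np.load("pics/side.npy",allow_pickle=True).item()
def tc(x,y,z): return toz(T,270+(x+.5)/5-.5,160+(y+.5)/5-.5,z)
def sc(x,y,z): return toz(S,260+(x+.5)/5-.5,170+(y+.5)/5-.5,z)
c=tc(436,239,.052);c2=tc(437,237,.056);c3=sc(321,214,.052)
print("c",c,c2,c3)
for nm,p in dict(blk=tc(346,431,.052),pinb=tc(385,112,.054),pint=tc(389,90,.072),pinS=sc(401,150,.053),pinSt=sc(404,119,.072),blkS=sc(143,193,.052),tin=tc(97,155,.02),jar=None,loupe=tc(650,510,.029),bot=tc(745,412,.04),btS=sc(300,455,.04),lpS=sc(183,430,.029)).items():
    if p is None: continue
    d=p[:2]-c[:2]; print(nm,p[:2].round(4),"r",np.hypot(*d).round(4),"ang",np.degrees(np.arctan2(d[1],d[0])).round(1))
E
```

```text
c [0.50563376 0.06067594 0.052     ] [0.50585833 0.06053762 0.056     ] [0.50684796 0.05428092 0.052     ]
blk [0.4249 0.0969] r 0.0885 ang 155.8
pinb [0.559  0.0828] r 0.0577 ang 22.5
pint [0.5643 0.082 ] r 0.0625 ang 20.0
pinS [0.564 0.082] r 0.0622 ang 20.1
pinSt [0.5659 0.0829] r 0.0642 ang 20.2
blkS [0.432  0.1066] r 0.0868 ang 148.0
tin [0.5447 0.2068] r 0.1513 ang 75.0
loupe [ 0.3963 -0.0313] r 0.1429 ang -139.9
bot [ 0.4374 -0.0691] r 0.1467 ang -117.7
btS [ 0.4386 -0.0775] r 0.1536 ang -115.9
lpS [ 0.3999 -0.0323] r 0.1408 ang -138.7
```

```bash
python3 - <<'E'
from h import *
from scipy.optimize import least_squares
T=np.load("pics/top.npy",allow_pickle=True).item(); S=np.load("pics/side.npy",allow_pickle=True).item()
def tc(x,y,z): return toz(T,270+(x+.5)/5-.5,160+(y+.5)/5-.5,z)
def sc(x,y,z): return toz(S,260+(x+.5)/5-.5,170+(y+.5)/5-.5,z)
td=[(458,97),(527,128),(571,187),(579,261),(548,327),(488,371),(413,377),(345,346),(302,285),(294,211),(327,146)]
sd=[(205,185),(238,152),(292,132),(351,132),(436,182),(439,223),(409,261),(352,282),(287,285),(233,262),(204,227)]
for nm,f,dd in(("T",tc,td),("S",sc,sd)):
    P=np.array([f(x,y,.052)[:2] for x,y in dd])
    r=least_squares(lambda a:np.hypot(*(P-a[:2]).T)-a[2],[.5,.06,.06])
    d=P-r.x[:2]; a=np.degrees(np.arctan2(d[:,1],d[:,0]))
    print(nm,r.x.round(4),"rms",np.sqrt(np.mean(r.fun**2)), (a%30).round(1), a.round(0))
    for q,z in ([((346,431),.052),((385,112),.054),((389,90),.072)] if nm=="T" else [((143,193),.052),((400,150),.053)]):
        p=f(*q,z)[:2]-r.x[:2]; print(np.hypot(*p).round(4),np.degrees(np.arctan2(p[1],p[0])).round(1))
im=T["image"][225:265,320:360]; cv2.imwrite("pics/blk.png",cv2.resize(cv2.convertScaleAbs(im,alpha=2),None,fx=14,fy=14,interpolation=cv2.INTER_CUBIC))
E
```

```text
T [0.507  0.0605 0.06  ] rms 0.0002461416475952587 [21.9 21.2 21.3 21.  21.3 21.2 21.2 21.5 21.5 21.2 21.2] [  -8.  -39.  -69.  -99. -129. -159.  171.  142.  111.   81.   51.]
0.0898 156.1
0.0565 23.2
0.0612 20.6
S [0.5098 0.0612 0.06  ] rms 0.0004719496019839289 [21.  21.6 20.7 20.9 21.7 21.4 20.9 20.8 21.  21.2 22.1] [ 141.  112.   81.   51.   -8.  -39.  -69.  -99. -129. -159.  172.]
0.09 149.7
0.0577 21.4
```

View pics/blk.png

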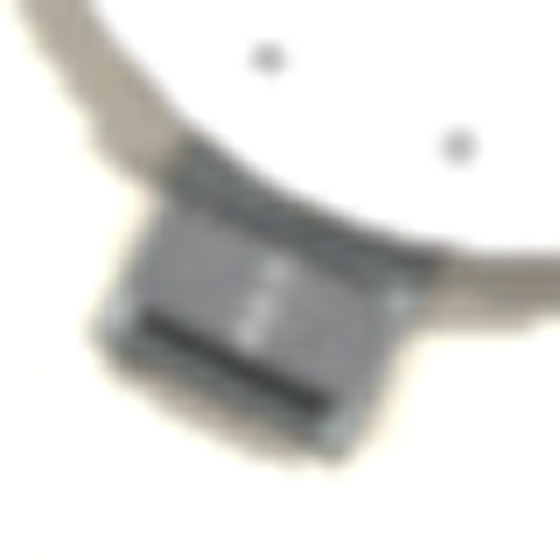

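```bash
python3 - <<'E'
from h import *
from scipy.spatial.transform import Rotation as Ro
T=np.load("pics/top.npy",allow_pickle=True).item(); S=np.load("pics/side.npy",allow_pickle=True).item()
c=np.array([.507,.0605])
def b(x,y): return toz(T,320+(x+.5)/14-.5,225+(y+.5)/14-.5,.052)[:2]
for q in [(263,300),(280,262),(245,340),(165,205),(400,300),(135,310),(325,405)]:
    d=b(*q)-c; print(q,b(*q).round(4),np.hypot(*d).round(4),np.degrees(np.arctan2(d[1],d[0])).round(1))
for q in [((165,205),(400,300)),((135,310),(325,405))]:
    d=b(*q[1])-b(*q[0]); print(np.linalg.norm(d),np.degrees(np.arctan2(*d[::-1])))
for s in (S,):
  im=s["image"][205:235,278:300]; cv2.imwrite("pics/blks.png",cv2.resize(im,None,fx=20,fy=20,interpolation=cv2.INTER_CUBIC))
M=Ro.from_quat(manip.sense()["tool_rot"]).as_matrix();print(M.round(4)); print("yaw of y",np.degrees(np.arctan2(M[1,1],M[0,1])))
E
```

```text
(263, 300) [0.4246 0.0979] 0.0905 155.6
(280, 262) [0.4302 0.0955] 0.0844 155.5
(245, 340) [0.4187 0.1004] 0.097 155.7
(165, 205) [0.4382 0.1126] 0.0863 142.9
(400, 300) [0.425  0.0778] 0.0838 168.1
(135, 310) [0.4227 0.1167] 0.1013 146.3
(325, 405) [0.4094 0.0886] 0.1015 164.0
0.03718260557567069 -110.74280167886174
0.031056534291801094 -115.20922981939682
[[-7.000e-04  3.068e-01  9.518e-01]
 [-1.200e-03  9.518e-01 -3.068e-01]
 [-1.000e+00 -1.300e-03 -3.000e-04]]
yaw of y 72.1354300978087
```

View pics/blks.png

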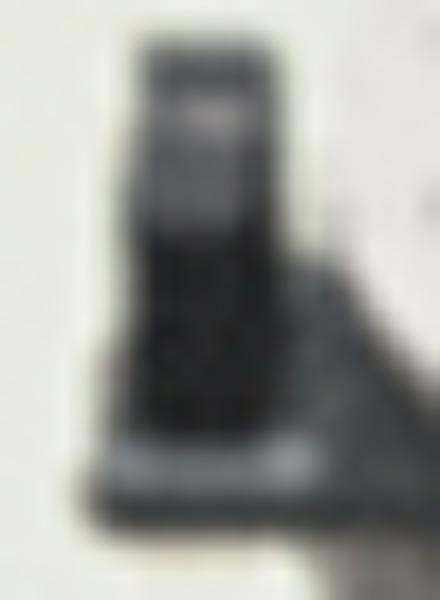

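Request:
play_rows(
  series=[
    [0,-0.013,0.017,-1.5],
    [0,-0.034,0.045,-4],
    [0,-0.059,0.079,-6.5],
    [0,-0.088,0.118,-9.5],
    [0,-0.118,0.157,-13],
    [0,-0.148,0.196,-16],
    [0,-0.177,0.236,-19],
    [0,-0.207,0.275,-22.5],
    [0,-0.236,0.314,-26],
    [0,-0.266,0.354,-29],
    [0,-0.296,0.393,-32],
    [0,-0.325,0.432,-35.5],
    [0,-0.355,0.471,-38.5],
    [0,-0.38,0.505,-41.5],
    [0,-0.401,0.533,-43.5],
    [0,-0.414,0.55,-45],
    [0,-0.422,0.561,-46],
    [0,-0.422,0.561,-46],
    [0,-0.422,0.561,-46],
  ],
  claw=0,
  force=30,
)

```text
t: 2.1
tcp_pos: [0.5953, 0.0209, 0.197]
tool_rot: [-0.172, 0.687, 0.172, 0.685]
force: [0.7, -0.1, 0.4]
finger_gap: -0.001
```

```bash
cat >> h.py <<'E'
from scipy.spatial.transform import Rotation as Ro
def st():
    s=manip.sense(); M=Ro.from_quat(s["tool_rot"]).as_matrix()
    print("t",round(s["t"],3),"tcp",s["tcp_pos"].round(4),"yaw y",np.degrees(np.arctan2(M[1,1],M[0,1])).round(2),"F",s["force"].round(2),"gap",round(s["finger_gap"],3),"down",M[:,0].round(3))
    return s,M
E
python3 - <<'E'
from h import *
st()
s=snapshot("top"); cv2.imwrite("pics/top1.png",cv2.resize(s["image"][140:280,250:450],None,fx=4,fy=4,interpolation=cv2.INTER_CUBIC)); s=snapshot("side");cv2.imwrite("pics/side1.png",cv2.resize(s["image"][100:280,220:440],None,fx=3,fy=3,interpolation=cv2.INTER_CUBIC))
E
```

```text
t 2.1 tcp [0.5953 0.0209 0.197 ] yaw y 118.08 F [ 0.68 -0.14  0.41] gap -0.001 down [-0.002 -0.001 -1.   ]
```

View pics/top1.png

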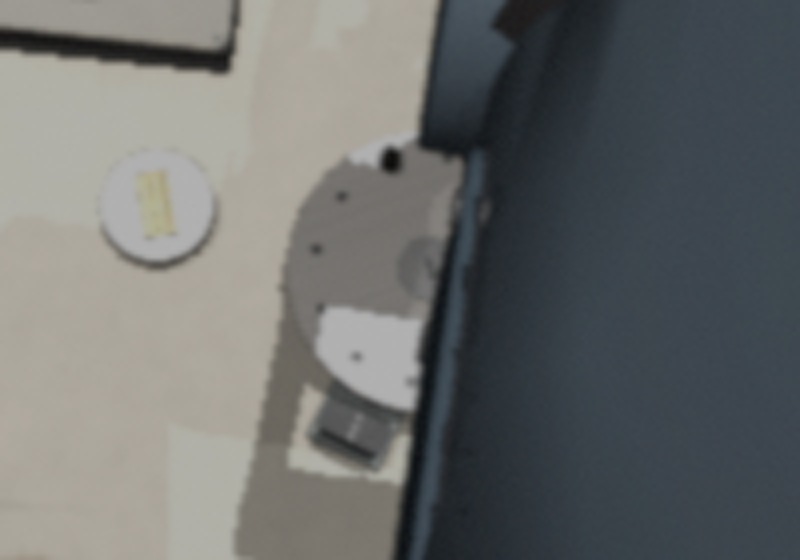

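View pics/side1.png

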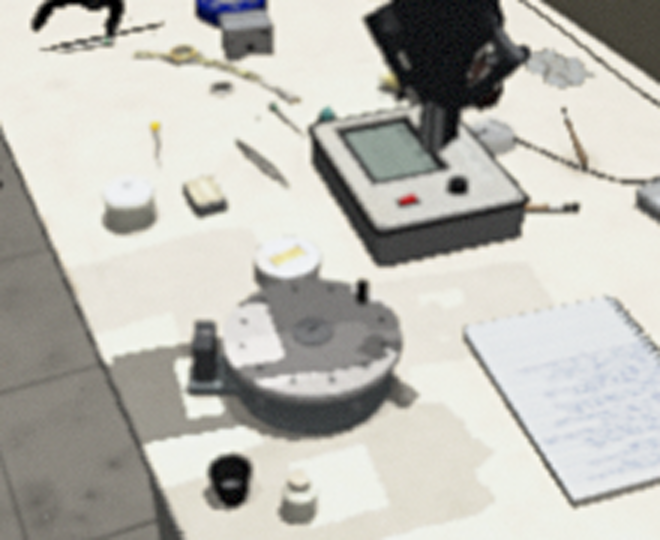

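Request:
play_rows(
  series=[
    [0.02,0,0,0],
    [0.055,0,0,0],
    [0.09,0,0,0],
    [0.115,0,0,0],
    [0.13,0,0,0],
    [0.136,0,0,0],
    [0.136,0,0,0],
    [0.136,0,0,0],
  ],
)

```text
t: 3.0
tcp_pos: [0.5954, 0.0219, 0.0621]
tool_rot: [-0.173, 0.686, 0.172, 0.686]
force: [0.3, -0.3, -0.2]
finger_gap: 0.0
```

```bash
python3 - <<'E'
from h import *
st()
s=snapshot("side");np.save("pics/side2.npy",s,allow_pickle=True);cv2.imwrite("pics/side2.png",cv2.resize(s["image"][120:250,260:420],None,fx=5,fy=4.5,interpolation=cv2.INTER_CUBIC))
E
```

```text
t 3.0 tcp [0.5954 0.0219 0.0621] yaw y 118.2 F [ 0.31 -0.31 -0.23] gap 0.0 down [-0.    -0.001 -1.   ]
```

View pics/side2.png

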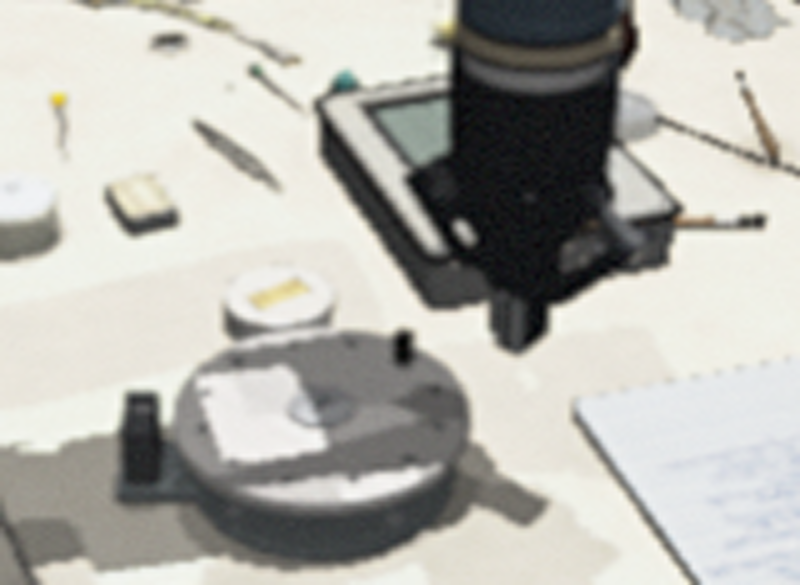

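Request:
play_rows(
  series=[
    [0.002,0.004,0,0],
    [0.002,0.014,0,0],
    [0.002,0.028,0,0],
    [0.002,0.043,0,0],
    [0.002,0.058,0,0],
    [0.002,0.073,0,0],
    [0.002,0.077,0,0],
    [0,0.075,0,0],
    [-0.03,0.07,0,0],
    [-0.07,0.065,0,0],
    [-0.1,0.06,0,0],
  ],
)

```text
t: 4.15
tcp_pos: [0.5686, 0.0739, 0.1643]
tool_rot: [-0.173, 0.685, 0.171, 0.687]
force: [0.9, 0.2, -0.6]
finger_gap: -0.001
```

```bash
python3 - <<'E'
from h import *
st()
ims=[]
for i in range(4):
    t=manip.sense()["t"]; s=snapshot("side"); np.save(f"pics/s3_{i}.npy",s,allow_pickle=True); print(i,t)
    ims.append(cv2.resize(s["image"][180:250,280:370],None,fx=4.4,fy=4.2,interpolation=cv2.INTER_CUBIC))
cv2.imwrite("pics/s3.png",np.vstack([np.hstack(ims[:2]),np.hstack(ims[2:])]))
st()
E
```

```text
t 4.15 tcp [0.5686 0.0739 0.1643] yaw y 118.17 F [ 0.88  0.18 -0.59] gap -0.001 down [ 0.003 -0.002 -1.   ]
0 4.15
1 4.2
2 4.25
3 4.3
t 4.35 tcp [0.5679 0.0741 0.163 ] yaw y 118.14 F [ 0.44 -0.23 -0.03] gap 0.003 down [ 0.002 -0.001 -1.   ]
```

View pics/s3.png

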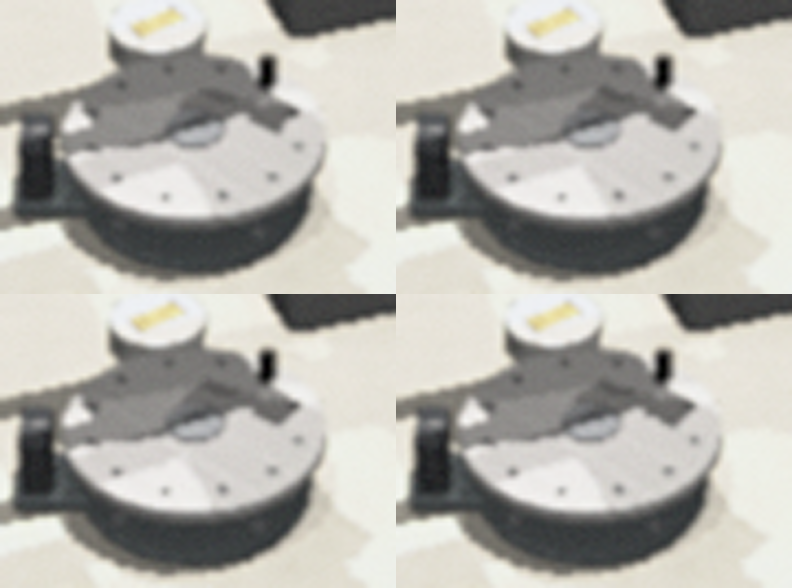

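```bash
python3 - <<'E'
from h import *
a=np.load("pics/side2.npy",allow_pickle=True).item()["image"]; b=np.load("pics/s3_0.npy",allow_pickle=True).item()["image"]; c=np.load("pics/s3_3.npy",allow_pickle=True).item()["image"]
cv2.imwrite("pics/cmp.png",np.hstack([cv2.resize(x[185:240,285:365],None,fx=4.9,fy=4.9,interpolation=cv2.INTER_CUBIC) for x in(a,b)]))
print(np.abs(b[185:240,285:365].astype(int)-c[185:240,285:365]).mean())
E
```

```text
1.6203030303030304
```

View pics/cmp.png

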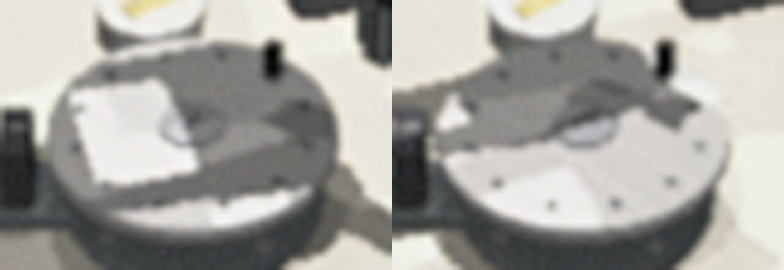

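```bash
python3 - <<'E'
from h import *
s=np.load("pics/side2.npy",allow_pickle=True).item()
print(proj(s,[[.5954,.0219,.0621],[.563,.0823,.052],[.563,.0823,.072],[.563,.0823,.062]]))
x=s["image"][170:215,325:380]; cv2.imwrite("pics/z.png",cv2.resize(x,None,fx=14,fy=13,interpolation=cv2.INTER_CUBIC))
E
```

```text
[[361.86816574 207.23142347]
 [339.40388959 199.94908924]
 [339.47275663 193.8148915 ]
 [339.43820342 196.90111922]]
```

View pics/z.png

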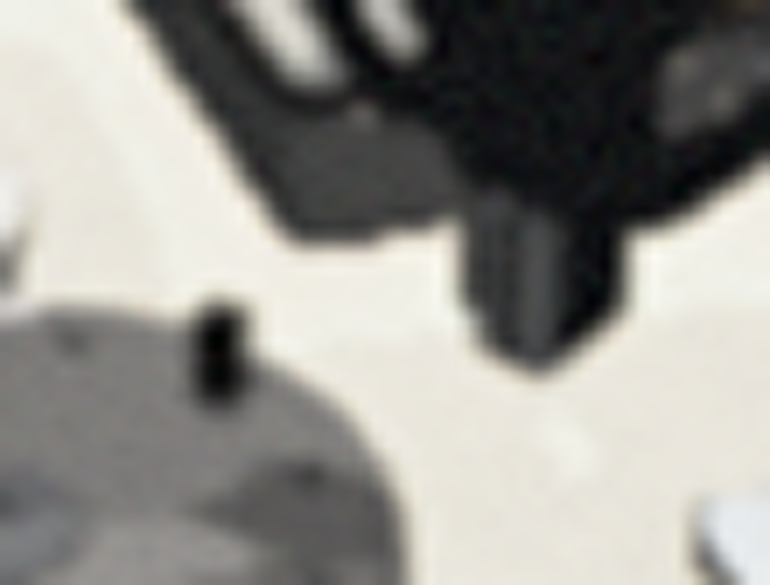

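```bash
python3 - <<'E'
from h import *
s=np.load("pics/side2.npy",allow_pickle=True).item()
def pt(u,v):
    d=float(s["depth"][v,u]); K,ds=cam(s); p=cv2.undistortPoints(np.array([[[u,v]]],float),K,ds)[0,0]
    R=np.array(s["R"]);t=np.array(s["t"]); return (R.T@(np.array([p[0]*d,p[1]*d,d])-t)).round(4)
for u,v in [(363,197),(363,196),(363,194),(361,194),(367,192),(360,190),(363,190),(340,198),(324,209),(310,225),(363,199),(363,201)]: print(u,v,pt(u,v))
E
```

```text
363 197 [0.5916 0.0129 0.1021]
363 196 [0.592  0.0139 0.1043]
363 194 [0.5909 0.0125 0.1117]
361 194 [0.5874 0.0159 0.1104]
367 192 [0.6002 0.0104 0.1161]
360 190 [0.5861 0.0193 0.1204]
363 190 [0.5906 0.0131 0.1233]
340 198 [0.5629 0.0787 0.061 ]
324 209 [0.5102 0.0605 0.0571]
310 225 [0.4585 0.026  0.0519]
363 199 [0.6519 0.115  0.0013]
363 201 [0.6485 0.1085 0.    ]
```

```bash
python3 - <<'E'
from h import *
st()
s=snapshot("side");np.save("pics/side4.npy",s,allow_pickle=True); print(proj(s,[manip.sense()["tcp_pos"]]))
x=s["image"][100:220,300:420]; cv2.imwrite("pics/z4.png",cv2.resize(x,None,fx=5,fy=5,interpolation=cv2.INTER_CUBIC))
K,ds=cam(s); vv,uu=np.mgrid[0:400,0:640]; p=cv2.undistortPoints(np.stack([uu,vv],-1).reshape(-1,1,2).astype(float),K,ds).reshape(400,640,2)
d=s["depth"]; X=np.dstack([p*d[...,None],d])-np.array(s["t"]); W=X@np.array(s["R"])
np.save("pics/W4.npy",W)
m=(np.hypot(W[...,0]-.5683,W[...,1]-.074)<.03)&(W[...,2]>.085)&(d>0)
i=np.argwhere(m); z=W[m][:,2]; o=np.argsort(z)[:12]; print(np.c_[i[o],W[m][o].round(4)])
E
```

```text
t 4.35 tcp [0.5679 0.0741 0.163 ] yaw y 118.14 F [ 0.44 -0.23 -0.03] gap 0.003 down [ 0.002 -0.001 -1.   ]
[[342.69228772 165.57637997]]
[[1.520e+02 3.470e+02 5.776e-01 7.440e-02 1.968e-01]
 [1.530e+02 3.460e+02 5.729e-01 7.040e-02 1.976e-01]
 [1.530e+02 3.400e+02 5.592e-01 7.400e-02 1.992e-01]
 [1.540e+02 3.440e+02 5.655e-01 6.590e-02 1.994e-01]
 [1.530e+02 3.450e+02 5.695e-01 6.870e-02 1.995e-01]
 [1.530e+02 3.410e+02 5.602e-01 7.080e-02 2.008e-01]
 [1.540e+02 3.430e+02 5.624e-01 6.480e-02 2.009e-01]
 [1.530e+02 3.440e+02 5.659e-01 6.680e-02 2.015e-01]
 [1.520e+02 3.390e+02 5.566e-01 7.400e-02 2.027e-01]
 [1.530e+02 3.420e+02 5.608e-01 6.680e-02 2.029e-01]
 [1.520e+02 3.400e+02 5.582e-01 7.210e-02 2.033e-01]
 [1.530e+02 3.430e+02 5.623e-01 6.460e-02 2.037e-01]]
```

View pics/z4.png

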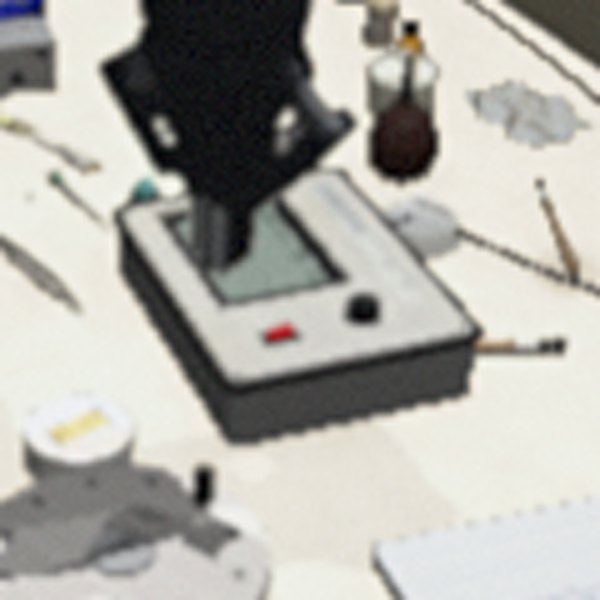

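Request:
play_rows(
  series=[
    [0,-0.01,0,0],
    [0,-0.03,0,0],
    [0.02,-0.045,0,0],
    [0.055,-0.045,0,0],
    [0.09,-0.045,0,0],
    [0.12,-0.045,0,0],
    [0.133,-0.045,0,0],
    [0.137,-0.045,0,0],
    [0.137,-0.045,0,0],
    [0.137,-0.045,0,0],
  ],
)

```text
t: 5.4
tcp_pos: [0.5893, 0.0341, 0.026]
tool_rot: [-0.173, 0.685, 0.171, 0.686]
force: [0.6, 0.6, 1.1]
finger_gap: 0.003
```

```bash
python3 - <<'E'
from h import *
print(manip.hold_point_z)
st()
s=snapshot("side");x=s["image"][170:215,315:370]; cv2.imwrite("pics/z5.png",cv2.resize(x,None,fx=14,fy=13,interpolation=cv2.INTER_CUBIC))
E
```

```text
0.0187
t 5.4 tcp [0.5893 0.0341 0.026 ] yaw y 118.16 F [0.59 0.59 1.09] gap 0.003 down [ 0.002 -0.001 -1.   ]
```

View pics/z5.png

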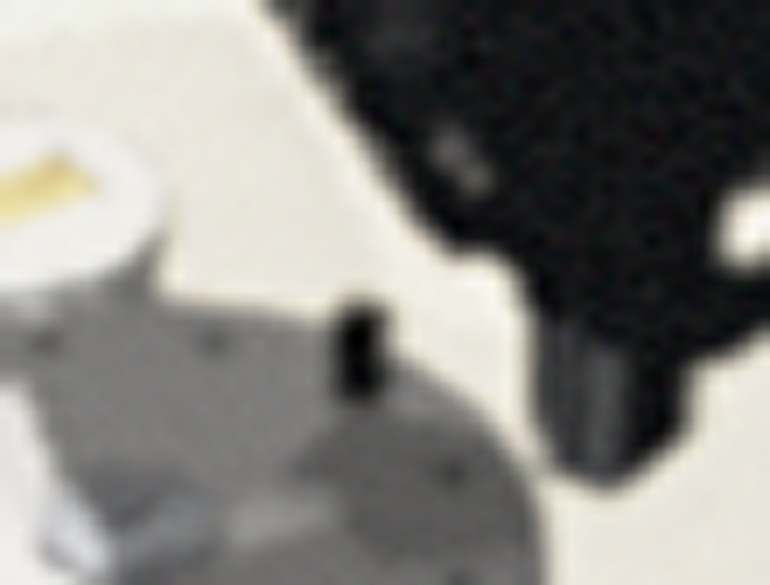

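Request:
play_rows(
  series=[
    [0,0.004,0,0],
    [0,0.012,0,0],
    [0,0.024,0,0],
    [0,0.038,0,0],
    [0,0.052,0,0],
    [0,0.066,0,0],
    [0,0.07,0,0],
    [0,0.07,0,0],
    [-0.03,0.065,0,0],
    [-0.07,0.06,0,0],
  ],
)

```text
t: 6.45
tcp_pos: [0.5593, 0.0869, 0.0948]
tool_rot: [-0.172, 0.687, 0.172, 0.685]
force: [1.5, 0.1, 0.2]
finger_gap: 0.0
```

```bash
python3 - <<'E'
from h import *
st()
ims=[]
for i in range(4):
    t=manip.sense()["t"]; s=snapshot("side"); np.save(f"pics/s5_{i}.npy",s,allow_pickle=True); print(i,t)
    ims.append(cv2.resize(s["image"][180:250,280:370],None,fx=4.4,fy=4.2,interpolation=cv2.INTER_CUBIC))
cv2.imwrite("pics/s5.png",np.vstack([np.hstack(ims[:2]),np.hstack(ims[2:])]))
st()
E
```

```text
t 6.45 tcp [0.5593 0.0869 0.0948] yaw y 118.16 F [1.46 0.06 0.16] gap 0.0 down [-0.003 -0.002 -1.   ]
0 6.45
1 6.5
2 6.55
3 6.6
t 6.65 tcp [0.5621 0.0867 0.0972] yaw y 118.12 F [-0.26  0.19 -0.65] gap 0.001 down [ 0.006 -0.002 -1.   ]
```

View pics/s5.png

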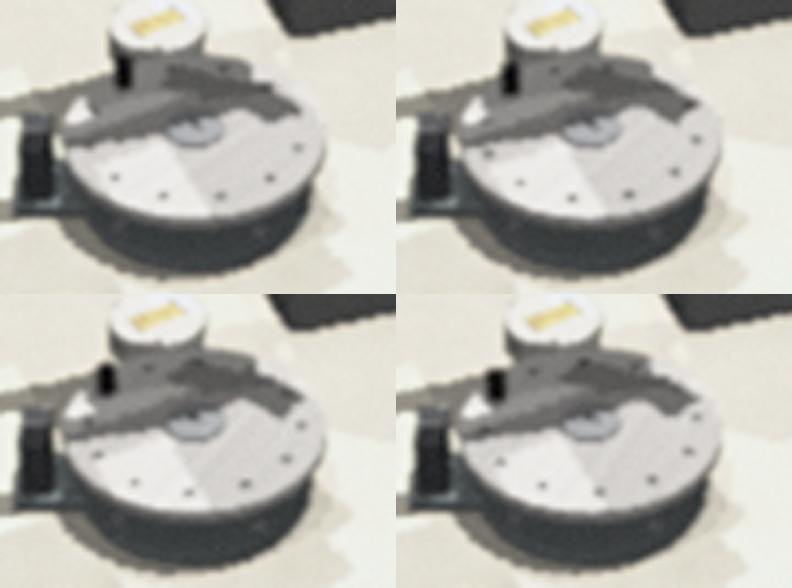

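```bash
cat >> h.py <<'E'
def pinang(s,c=(.5098,.0612)):
    g=cv2.GaussianBlur(cv2.cvtColor(s["image"],cv2.COLOR_BGR2GRAY),(3,3),0).astype(np.float32)
    A=np.radians(np.arange(0,360,.5)); zs=np.linspace(.055,.070,6)
    P=np.array([[[c[0]+.06*np.cos(a),c[1]+.06*np.sin(a),z] for z in zs] for a in A])
    uv=proj(s,P.reshape(-1,3)).reshape(len(A),-1,2).astype(np.float32)
    v=cv2.remap(g,uv[...,0],uv[...,1],cv2.INTER_LINEAR).mean(1)
    i=v.argmin(); w=np.clip(v[i]+25-v,0,None); d=(np.arange(len(v))-i+360)%720-360; w[np.abs(d)>24]=0
    return (i+(w*d).sum()/w.sum())*.5%360, v[i]
E
python3 - <<'E'
from h import *
for f in ["side2"]+[f"s5_{i}" for i in range(4)]:
    print(f,pinang(np.load(f"pics/{f}.npy",allow_pickle=True).item()))
E
```

```text
side2 (np.float64(21.17180944418248), np.float32(37.150066))
s5_0 (np.float64(109.43169464374073), np.float32(25.69222))
s5_1 (np.float64(116.6872833689104), np.float32(29.356445))
s5_2 (np.float64(125.12208126434183), np.float32(32.0791))
s5_3 (np.float64(131.85775996870765), np.float32(26.81901))
```

Request:
play_rows(
  series=[
    [0,0.012,-0.018,0],
    [0,0.034,-0.052,0],
    [0.01,0.056,-0.087,0],
    [0.03,0.07,-0.108,0],
    [0.05,0.075,-0.115,0],
    [0.065,0.075,-0.115,0],
    [0.072,0.075,-0.115,0],
    [0.074,0.075,-0.115,0],
    [0.076,0.075,-0.115,0],
    [0.078,0.075,-0.115,0],
    [0.08,0.075,-0.115,0],
    [0.081,0.075,-0.115,0],
    [0.081,0.075,-0.115,0],
    [0.081,0.075,-0.115,0],
  ],
)

```text
t: 8.05
tcp_pos: [0.4264, 0.0984, 0.0181]
tool_rot: [-0.173, 0.683, 0.17, 0.689]
force: [-2.6, -0.2, 26.9]
finger_gap: 0.002
```

```bash
python3 - <<'E'
from h import *
st()
for i in range(2):
    t=manip.sense()["t"]; s=snapshot("side"); np.save(f"pics/s6_{i}.npy",s,allow_pickle=True); print(t,pinang(s))
cv2.imwrite("pics/s6.png",cv2.resize(s["image"][150:250,260:380],None,fx=6,fy=6,interpolation=cv2.INTER_CUBIC))
E
```

```text
t 8.05 tcp [0.4264 0.0984 0.0181] yaw y 118.13 F [-2.57 -0.23 26.93] gap 0.002 down [ 0.009 -0.002 -1.   ]
8.05 (np.float64(317.52966304224844), np.float32(36.18913))
8.1 (np.float64(323.13332021355546), np.float32(37.7404))
```

View pics/s6.png

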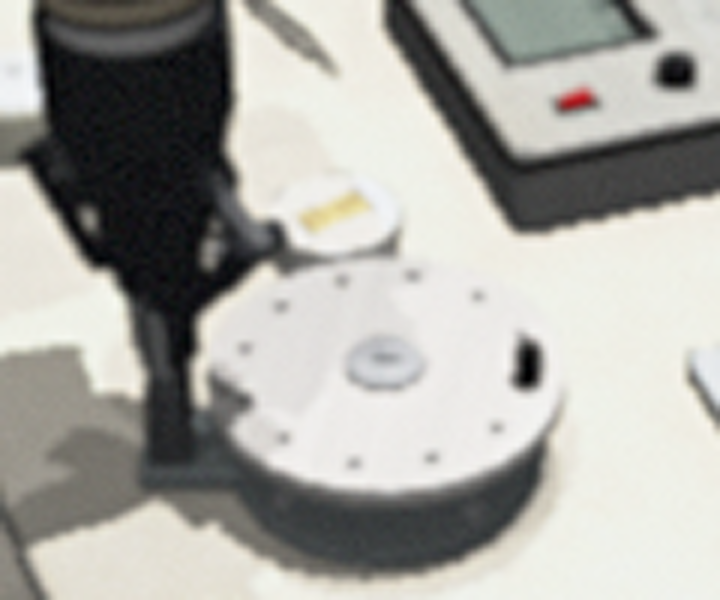

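Request:
play_rows(
  series=[
    [-0.025,0,0,0],
    [-0.05,0,0,0],
    [-0.05,-0.01,0.012,0],
    [-0.05,-0.035,0.043,0],
    [-0.05,-0.059,0.073,0],
    [-0.048,-0.07,0.086,0],
    [-0.035,-0.072,0.089,0],
    [-0.02,-0.072,0.089,0],
    [-0.01,-0.072,0.089,0],
    [-0.007,-0.072,0.089,0],
    [-0.007,-0.072,0.089,0],
    [-0.007,-0.072,0.089,0],
  ],
)

```text
t: 9.35
tcp_pos: [0.5385, 0.0771, 0.0264]
tool_rot: [-0.173, 0.683, 0.17, 0.689]
force: [1.0, -0.8, 0.4]
finger_gap: 0.003
```

```bash
python3 - <<'E'
from h import *
st()
for i in range(4):
    t=manip.sense()["t"]; s=snapshot("side"); np.save(f"pics/s7_{i}.npy",s,allow_pickle=True); print(t,pinang(s))
cv2.imwrite("pics/s7.png",cv2.resize(s["image"][150:250,260:380],None,fx=6,fy=6,interpolation=cv2.INTER_CUBIC))
E
```

```text
t 9.35 tcp [0.5385 0.0771 0.0264] yaw y 118.15 F [ 0.97 -0.81  0.37] gap 0.003 down [ 0.009 -0.002 -1.   ]
9.35 (np.float64(38.37996058049238), np.float32(18.00944))
9.4 (np.float64(38.147338089053264), np.float32(18.018555))
9.45 (np.float64(37.708957940819474), np.float32(17.59961))
9.5 (np.float64(37.90410122729723), np.float32(16.96224))
```

View pics/s7.png

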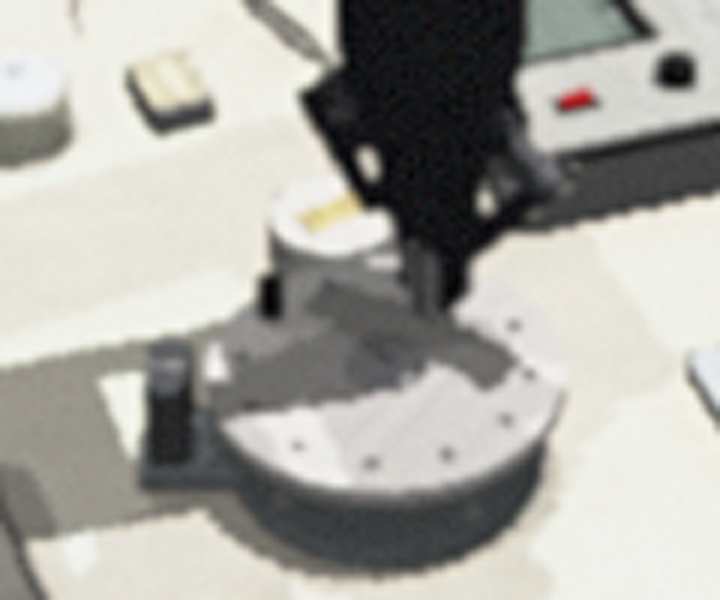

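```bash
sed -i 's/    i=v.argmin()/    v[(np.arange(720)<ex[1]*2)\&(np.arange(720)>=ex[0]*2)]=255\n    i=v.argmin()/; s/c=(.5098,.0612)):/c=(.5098,.0612),ex=(0,80)):/' h.py
python3 - <<'E'
from h import *
for i in range(4): print(pinang(np.load(f"pics/s7_{i}.npy",allow_pickle=True).item()))
A=[];
for f,t,ex in [("s5_0",6.45,(0,0)),("s5_1",6.5,(0,0)),("s5_2",6.55,(0,0)),("s5_3",6.6,(0,0)),("s6_0",8.05,(0,0)),("s6_1",8.1,(0,0)),("s7_0",9.35,(0,80)),("s7_1",9.4,(0,80)),("s7_2",9.45,(0,80)),("s7_3",9.5,(0,80))]:
    a=pinang(np.load(f"pics/{f}.npy",allow_pickle=True).item(),ex=ex)[0]; A.append((t,a+(360 if f[:2]=="s7" else 0)))
A=np.array(A); p=np.polyfit(A[:,0]-9.5,A[:,1],2); print(p, (np.polyval(p,A[:,0]-9.5)-A[:,1]).round(1))
for k in (0,1,2): 
    r=np.roots(p-np.array([0,0,155.6+360*(1+k)])); print(k,r+9.5, np.polyval(np.polyder(p),r))
E
```

```text
(np.float64(105.11318614994521), np.float32(21.628092))
(np.float64(109.75076954187737), np.float32(27.029623))
(np.float64(115.0125115302687), np.float32(27.185385))
(np.float64(120.22148532585136), np.float32(31.201986))
[ -5.60592119 104.1999715  480.35732872] [ 1.   0.6 -0.9 -0.8 -0.   0.4 -0.5  0.1  0.1  0.1]
0 [27.74287363  9.84461056] [-100.33625222  100.33625222]
1 [22.77735126 14.81013293] [-44.66359809  44.66359809]
2 [18.79374209+6.95332088j 18.79374209-6.95332088j] [-1.42108547e-14-77.95953771j -1.42108547e-14+77.95953771j]
```

Request:
play_rows(
  series=[
    [0.001,0,0,0],
    [0.002,0,0,0],
    [0.003,0,0,0],
    [0.003,0,0,0],
    [0.003,0,0,0],
    [0.003,0,0,0],
    [0.003,0,0,0],
    [0.003,0,0,0],
    [0.003,0,0,0],
    [0.003,0,0,0],
    [0.003,0,0,0],
    [0.003,0,0,0],
    [0.003,0,0,0],
    [0.003,0,0,0],
    [0.003,0,0,0],
    [0.003,0,0,0],
    [0.003,0,0,0],
    [0.003,0,0,0],
  ],
)

```text
t: 11.35
tcp_pos: [0.5392, 0.077, 0.0237]
tool_rot: [-0.173, 0.683, 0.17, 0.689]
force: [-0.3, -0.6, 0.7]
finger_gap: -0.001
```

```bash
cat > tr.py <<'E'
from h import *
import sys,json
st()
D=[(6.45,109.43),(6.5,116.69),(6.55,125.1),(6.6,131.9),(8.05,317.53),(8.1,323.13),(9.35,465.11),(9.4,469.75),(9.45,475.0),(9.5,480.2)]
try: D+=json.load(open("more.json"))
except Exception: pass
n=[]
for i in range(3):
    t=float(manip.sense()["t"]); s=snapshot("side"); a,v=pinang(s); n.append([t,float(a),float(v)]); print(t,round(a,1),v)
cv2.imwrite(f"pics/tr_{t:.2f}.png",cv2.resize(s["image"][150:250,260:380],None,fx=6,fy=6,interpolation=cv2.INTER_CUBIC))
p=np.polyfit([d[0]-9.5 for d in D[-14:]],[d[1] for d in D[-14:]],2)
for t,a,v in n:
    e=np.polyval(p,t-9.5); a+=360*round((e-a)/360); D.append((t,a)); print("pred",round(e,1),"got",round(a,1))
json.dump(D[10:],open("more.json","w"))
A=np.array(D)
for m in (0,4,6):
    B=A[m:]; p=np.polyfit(B[:,0]-9.5,B[:,1],2); r=np.roots(p-np.array([0,0,155.6+720])); print(m,p,(np.polyval(p,B[:,0]-9.5)-B[:,1]).round(1)[-6:],"home at",r+9.5,np.polyval(np.polyder(p),r))
st()
E
python3 tr.py
```

```text
t 11.35 tcp [0.5392 0.077  0.0237] yaw y 118.14 F [-0.29 -0.61  0.65] gap -0.001 down [ 0.01  -0.002 -1.   ]
11.35 293.4 27.9694
11.4 297.5 27.66569
11.45 301.6 28.024414
pred 653.9 got 653.4
pred 658.1 got 657.5
pred 662.2 got 661.6
0 [ -5.65701461 104.03151449 480.30062426] [ 0.1  0.1  0.1 -0.   0.   0.1] home at [22.52488545 14.86494057] [-43.33242007  43.33242007]
4 [ -5.73118897 104.12850223 480.37002338] [ 0.1  0.1  0.2 -0.1 -0.   0. ] home at [22.26738087 14.90136262] [-42.21604255  42.21604255]
6 [ -4.42914988 101.74758405 480.1892596 ] [ 0.2  0.1 -0.  -0.2 -0.   0.2] home at [27.5173284 14.4549319] [-57.85531194  57.85531194]
t 11.5 tcp [0.5392 0.077  0.0238] yaw y 118.13 F [-0.49  0.18  0.03] gap 0.0 down [ 0.01  -0.002 -1.   ]
```

Request:
play_rows(
  series=[
    [0,0,0,0],
    [0,0,0,0],
    [0,0,0,0],
    [0,0,0,0],
    [0,0,0,0],
    [0,0,0,0],
    [0,0,0,0],
    [0,0,0,0],
    [0,0,0,0],
    [0,0,0,0],
    [0,0,0,0],
    [0,0,0,0],
    [0,0,0,0],
    [0,0,0,0],
    [0,0,0,0],
    [0,0,0,0],
    [0,0,0,0],
    [0.001,0,0,0],
    [0.002,0,0,0],
    [0.002,0,0,0],
  ],
)

```text
t: 13.5
tcp_pos: [0.539, 0.077, 0.0216]
tool_rot: [-0.173, 0.683, 0.17, 0.689]
force: [-0.8, 0.8, 0.1]
finger_gap: 0.003
```

```bash
python3 tr.py
```

```text
t 13.5 tcp [0.539  0.077  0.0216] yaw y 118.14 F [-0.84  0.84  0.13] gap 0.003 down [ 0.01  -0.002 -1.   ]
13.5 95.1 33.452637
13.55 98.2 30.60612
13.6 101.5 24.98291
pred 805.9 got 815.1
pred 808.8 got 818.2
pred 811.7 got 821.5
0 [ -5.25408273 104.76886135 479.43544861] [ 1.8  2.   2.2 -0.7 -0.6 -0.9] home at [24.36964905 14.57081758] [-51.48387124  51.48387124]
4 [ -4.98820354 103.81953956 479.3270498 ] [ 0.9  1.   1.2 -0.3 -0.2 -0.4] home at [25.27803728 14.5349746 ] [-53.58858329  53.58858329]
6 [ -4.57972651 102.02222318 480.21149142] [-0.2 -0.   0.2 -0.1  0.1 -0. ] home at [26.78100429 14.49592053] [-56.26232382  56.26232382]
t 13.65 tcp [0.5392 0.0769 0.0217] yaw y 118.14 F [ 0.23  0.4  -0.53] gap 0.002 down [ 0.01  -0.002 -1.   ]
```

Request:
play_rows(
  series=[
    [0,0,0,0],
    [0,0,0,0],
    [0,0,0,0],
    [0,0,0,0],
    [0,0,0,0],
    [0,0,0,0],
    [0.003,0,0,0],
    [0.005,0,0,0],
    [0.005,0,0,0],
    [0.005,0,0,0],
  ],
)

```text
t: 14.65
tcp_pos: [0.5396, 0.0768, 0.0182]
tool_rot: [-0.174, 0.682, 0.17, 0.69]
force: [-1.6, -1.5, 12.8]
finger_gap: -0.003
```

```bash
python3 tr.py; ls -t pics|head -1
```

```text
t 14.65 tcp [0.5396 0.0768 0.0182] yaw y 118.15 F [-1.65 -1.48 12.84] gap -0.003 down [ 0.011 -0.002 -1.   ]
14.65 149.6 27.848307
14.7 149.6 28.514975
14.75 149.5 27.69108
pred 880.2 got 869.6
pred 882.7 got 869.6
pred 885.2 got 869.5
0 [ -5.61633924 104.57901518 481.08040805] [-5.6 -5.7 -6.1  1.1  3.4  5.8] home at [22.86434827 14.75614646] [-45.53841195  45.53841195]
4 [ -5.78325528 105.38748413 480.91774021] [-5.2 -5.3 -5.7  0.7  2.9  5.3] home at [22.45493594 14.76792973] [-44.45591928  44.45591928]
6 [ -6.0588627  106.94545642 479.73295013] [-4.5 -4.7 -5.2  0.2  2.4  4.7] home at [21.86859948 14.78247825] [-42.93383563  42.93383563]
t 14.8 tcp [0.5396 0.0768 0.0182] yaw y 118.15 F [-2.18 -0.72 12.66] gap 0.001 down [ 0.011 -0.002 -1.   ]
tr_14.75.png
```

Request:
play_rows(
  series=[
    [0.0012,0,0,0],
    [0.001,0,0,0],
    [0.0009,0,0,0],
    [0.0009,0,0,0],
    [0.0009,0,0,0],
  ],
)

```text
t: 15.3
tcp_pos: [0.5397, 0.0767, 0.0182]
tool_rot: [-0.174, 0.682, 0.17, 0.69]
force: [-2.3, -0.7, 9.0]
finger_gap: 0.002
```

```bash
python3 - <<'E'
from h import *
st(); s=snapshot("side"); print(pinang(s)); T=snapshot("top")
cv2.imwrite("pics/fs.png",cv2.resize(s["image"][150:260,250:380],None,fx=6,fy=5.4,interpolation=cv2.INTER_CUBIC)); cv2.imwrite("pics/ft.png",cv2.resize(T["image"][160:280,190:430],None,fx=3.3,fy=3.3)); st()
E
```

```text
t 15.3 tcp [0.5397 0.0767 0.0182] yaw y 118.15 F [-2.29 -0.69  8.95] gap 0.002 down [ 0.012 -0.003 -1.   ]
(np.float64(149.3862355373187), np.float32(26.545248))
t 15.4 tcp [0.5397 0.0766 0.0182] yaw y 118.16 F [-1.83 -0.68  9.3 ] gap 0.003 down [ 0.012 -0.003 -1.   ]
```

View pics/fs.png

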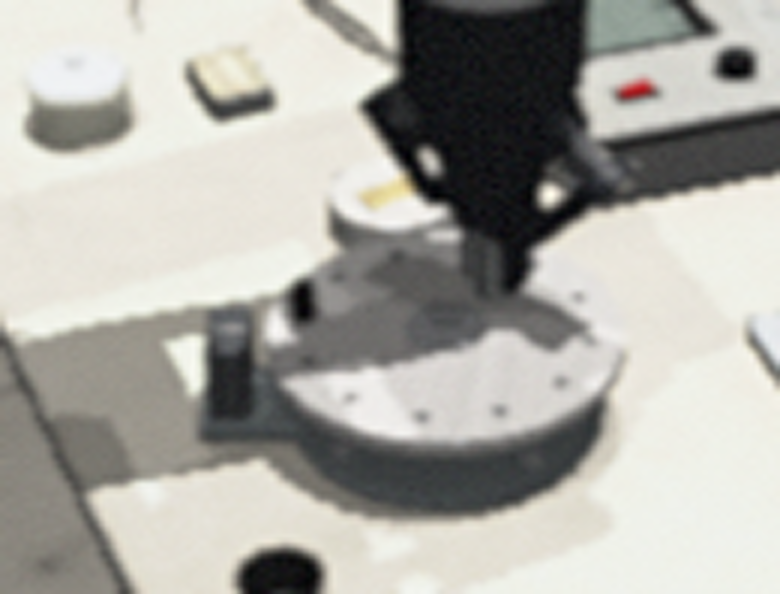

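View pics/ft.png

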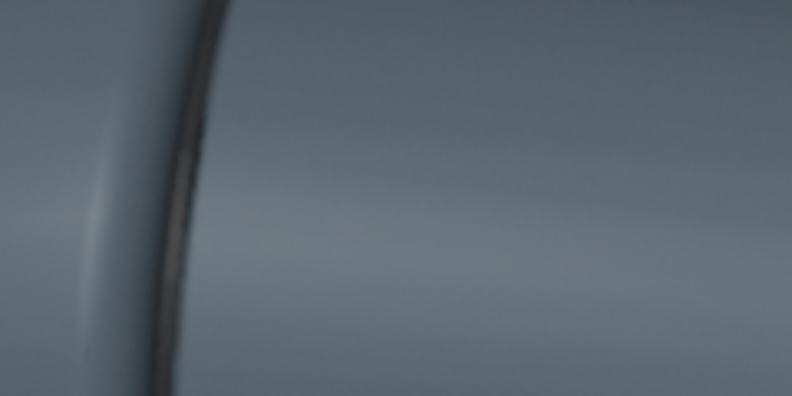

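```bash
python3 - <<'E'
from h import *
s=np.load("pics/side.npy",allow_pickle=True).item()
c=np.array([.5098,.0612])
def P(a,r,z): return [c[0]+r*np.cos(np.radians(a)),c[1]+r*np.sin(np.radians(a)),z]
f=lambda X:((proj(s,X)-[250,150])*[6,5.4]).round(0).tolist()
for a in (149.5,155.6): print(a,f([P(a,.06,.052),P(a,.06,.072),P(a,.082,.052),P(a,.1,.052)]))
b=155.6;e=np.array([-np.sin(np.radians(b)),np.cos(np.radians(b))])
for r in(.082,.1):
  for k in(-.018,.018): q=np.array(P(b,r,.052)); q[:2]+=k*e; print(r,k,f([q]))
E
```

```text
149.5 [[300.0, 318.0], [297.0, 285.0], [248.0, 315.0], [206.0, 312.0]]
155.6 [[298.0, 327.0], [296.0, 293.0], [245.0, 327.0], [202.0, 327.0]]
0.082 -0.018 [[249.0, 302.0]]
0.082 0.018 [[242.0, 353.0]]
0.1 -0.018 [[206.0, 302.0]]
0.1 0.018 [[198.0, 353.0]]
```

```bash
python3 - <<'E'
from h import *
print(manip.sign_off()); st()
E
```

```text
the job is handed in; nothing more can be done
None
the job is handed in; nothing more can be done
```

I flicked the disc counter-clockwise and braked it on the pin's third pass. It stopped in one go with the pin in front of the index block. The job was handed in at about 15.4 s; sign-off reports no verdict.

- **Flick:** I pushed the pin with the shut fingertips, and the disc turned freely at about 2.6 rad/s. The pin ran past the block twice, at about 6.8 s and 9.8 s.
- **Brake:** I pressed the fingertip on the disc's top at about 14.5 s.
- **Final check:** The side camera puts the pin at about 149.4°, with the block's middle at 155.6°. That is about 6 mm off centre, inside the block's ±18 mm. The reading was steady to about 0.2° over the 0.65 s I watched after the stop. The fingertip is still pressing at about 9 N. The last side picture covers only some of the things round about; those in view look in place.

What went wrong or disagreed:
- **First flick missed:** the real fingertips sit about 34 mm above the reported TCP, so the first stroke passed over the pin and the disc did not move.
- **Touch on the block:** to measure that offset, I touched the top of the fixed index block once, at about 27 N, while the disc was spinning.
- **Spin prediction:** my last forecast of when the pin would reach the block was off by about 0.35 s. I corrected it before braking.
- **Top camera:** the arm blocked its final view, so the last position rests on the side camera alone.

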